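Shim the rocking bench scale

TASK

The bench scale rocks because its red foot is too short. Without picking anything up, push the orange wedge, thin end first, under the red foot until the foot sits snugly on it and the scale is still level on its other feet. Take the fingers off the wedge, then press down with a fingertip on the scale's corner above that foot, with about the weight of a kilogram (10 N), to show that it no longer rocks; do not shove the scale from its place, and leave everything else alone.

Things in the scene. Friction and masses are not known exactly. Their poses are not given: they have to be found in the camera images.
- scale: white bench scale, loose, about 2.2 kg; housing 250 x 210 mm, underside 18 mm and top 54 mm above the table; round steel pan 160 mm across, top 62 mm up. Origin: on the table under the housing's middle; x to the back, y to its left, z up. Starts level on three black feet (22 mm domes, x +-98, y +-80 mm); 2 to 3 N down on the red foot's corner tips it, up to 3.7 degrees
- short_foot (a point): lowest point of the red foot, the front right one (x -98, y -80 mm in the scale's frame; dome of 11 mm radius): 7.5 mm above the table when the scale is level, 25 mm inside the right side and 27 mm inside the front of the housing
- corner_top (a point): red dot on the housing's top at the corner, straight above the red foot, 54 mm above the table: the place to press
- wedge: orange plastic wedge like a door stop, about 80 g, 95 mm long, 50 mm wide, flat underside on the table. Origin: middle of the underside; x points from the thick back to the thin tip. The top slopes evenly from 19 mm at the back to 2 mm at the tip. Starts on the scale's right side, the tip roughly towards the red foot. Slides easily; does not slip back when let go
- wedge_tip (a point): middle of the wedge's thin front edge, at table height
- wedge_back (a point): middle of the lower edge of the wedge's upright back face (19 mm high, 50 mm wide, the face to push), at table height. The foot just meets the wedge when it is about 65 mm ahead of this face; 2 to 4 mm further it is snug and the push has risen from under 1 N to some 3 to 6 N; at about 8 N the jammed wedge shoves the whole scale
- spool_blue: blue thread spool, 40 mm across, 50 mm tall, standing; origin at its foot; not part of the job
- spool_red: red thread spool, 40 mm across, 50 mm tall, standing; origin at its foot; not part of the job
- rivet_jar: clear jar, 56 mm across, 65 mm tall; origin at its foot; not part of the job
- mallet: wooden mallet lying on the table; not part of the job
- awl: awl with dark wooden handle lying on the table; not part of the job
- burnisher: brown wooden burnishing block 35 x 110 x 30 mm; not part of the job
- ruler: steel ruler 320 x 30 x 4 mm lying flat; not part of the job
Mind the look-alikes: they are no part of the job. What is meant by the wedge is not yellow, and is the larger of those in its own colour.

How it is judged:
By the outcome, as a careful person would: the job done as asked, in the order asked, and still so for the second after the job is handed in, with the robot touching nothing.
It also fails if it takes over 54 s, if anything falls off the work surface, if the arm or the gripper's body presses on something with over 40 N, if the wrist force passes 120 N, or if a joint passes its speed limit or range.

ROBOT

A 7-joint arm with a two-finger parallel gripper is mounted at the origin on the work surface. World frame = base frame: x ahead of the robot, y to its left, z up, the work surface at z = 0. Lengths are in m, angles in rad, forces in N, time in s.
With the tool pointing down it reaches from about 0.425 to 0.875 m from the base axis. Payload 4.7 kg.
Tool frame: the origin (TCP) lies midway between the tips of the shut fingers; the grasp point (between the pads) lies 19 mm behind it (ctrl.grip_point_offset is the distance from the TCP to the grasp point, in m); z points along the fingers, y is the line along which they close (so a half turn about z gives the same grasp; the last joint's range is limited). The gripper opens to 87 mm and grips with 3 to 60 N. Pads are 19 mm wide; open, the fingers measure 117 mm over their backs; the gripper's body (75 mm by 190 mm) begins 51 mm behind the grasp point.
Start: joints at [1.255, 0.321, -0.07, 1.45, 0.023, 1.371, -0.057], TCP at [0.21, -0.615, 0.223] pointing down, gripper open.
Joint ranges: [-2.86, 2.86], [-0.3, 2.09], [-1.38, 1.24], [0.06, 2.45], [-1.56, 4.7], [0.09, 2.05], [-2.69, 2.69]. Speed limits (rad/s): [2.57, 2.57, 3.14, 3.14, 3.14, 3.14, 3.14].

INTERFACE

Orientations are given as a rotation vector (axis times angle).
In Python, from bench import ctrl gives the robot as it stands. The module is installed in compiled form; this text tells all that it offers.
- The arm moves only by the shell command python3 -m handwheel 'ROWS' [OPENING] [FORCE]. ROWS is JSON, a list of rows, each an object of numbers: "x", "y", "z": the shift along the tool's x, y, z in m; "wx", "wy", "wz": the turn, a rotation vector about the tool's x, y, z in degrees. A call has 1 to 10 rows; each row is the pose to reach, as a shift and turn from the pose commanded when the call began, along the tool's axes at that moment; what a row does not reach only later rows make up. A row lasts 1/12 s, in which the tool goes at most 41.7 mm and 7.16 degrees, less where a joint would pass 70% of its speed; a pose out of reach is approached as far as the arm can. A call with a gripper value outside its range is refused whole. OPENING is the finger opening in m, from 0 to 0.087, set as the call begins (- or left out, the last holds). The fingers move at their own pace and stop on an object; FORCE is the grip in N (left out, the last holds). Time passes only in rows, so rows that repeat a pose let the fingers close. It gives the time, the measured TCP pose, the force, the opening and the grip force at its end, in the units of the state.
- ctrl.get_state(): the state, without advancing time (a new reading comes with each control period).
- ctrl.get_image(name): name is "side" or "top"; returns a dict with "image" (384x512x3 uint8, red, green, blue), "K" (3x3 intrinsics, pixels), "world_to_cam" (4x4, takes a point from world to camera coordinates). Camera axes: x right, y down, z forward; pixel columns grow to the right and rows downward; lengths in m; the calibration is good to about 2 mm. A picture is of the moment at which its call begins. There is no depth.
- ctrl.close_job(): hands the job in; it is judged then, once.
The state is a dict: "time": time; "joint_positions": joint angles; "qd": joint speeds; "joint_torque": joint torques, N m; "position": TCP position; "tool_rot": TCP orientation; "ft_force": force on the tool from outside, world axes, zero at the start; "torque": the same for the moment, N m; "grip_width": opening from 0.0 (shut) to 1.0 (fully open); "grip_force": force on a finger pad.
Only numpy, scipy, OpenCV 4.12 (cv2) and the standard library are available. Lean on these libraries where they do the work, as an engineer would, in place of code of your own. Each camera call takes 0.05 s, during which the arm holds its last target. There are 200 camera calls.

## Working session

There is one attempt and no reset: what is moved stays moved. The work goes in short steps, Python scripts to look and compute and a shell command to move; the robot and the scene stay as the last step left them, time stands still between calls to the robot, and variables do not carry over. Pictures are saved under pics/ and viewed, at most 10 in all, crops included, and the job is handed in when it is done.

```bash
mkdir -p pics
cat > h.py <<'E'
import numpy as np, cv2
from bench import ctrl
def shot(n):
    d=ctrl.get_image(n); return d["image"][:,:,::-1].copy(),np.array(d["K"]),np.array(d["world_to_cam"])
def ray(uv,K,T,z):
    R,t=T[:3,:3],T[:3,3]; c=-R.T@t
    d=R.T@np.linalg.inv(K)@np.array([uv[0],uv[1],1.]); return c+d*(z-c[2])/d[2]
def proj(p,K,T):
    q=K@(T[:3,:3]@np.array(p)+T[:3,3]); return q[:2]/q[2]
E
python3 - <<'E'
from h import *
a=[shot(n) for n in("top","side")]
for n,(i,K,T) in zip(("top","side"),a):
    cv2.imwrite(f"pics/{n}0.png",i); np.savez(f"{n}0.npz",i=i,K=K,T=T); print(n,K.round(1).tolist(),(-T[:3,:3].T@T[:3,3]).round(3),T[:3,:3].round(2).tolist())
cv2.imwrite("pics/a.png",np.vstack([cv2.resize(x[0],(400,300)) for x in a]))
s=ctrl.get_state();print(s["tool_rot"],s["time"],s["ft_force"])
E
```

```text
top [[406.0, 0.0, 259.8], [0.0, 406.0, 190.7], [0.0, 0.0, 1.0]] [0.271 0.011 1.496] [[0.03, -1.0, -0.0], [-0.98, -0.03, -0.19], [0.19, 0.01, -0.98]]
side [[403.0, 0.0, 259.1], [0.0, 403.0, 187.8], [0.0, 0.0, 1.0]] [ 0.44  -0.883  0.662] [[0.99, -0.13, -0.02], [-0.08, -0.53, -0.85], [0.1, 0.84, -0.53]]
[-3.09731474e+00 -5.15384748e-01  5.53367971e-04] 0.1 [0.32748412 0.13889741 0.13633562]
```

View pics/top0.png

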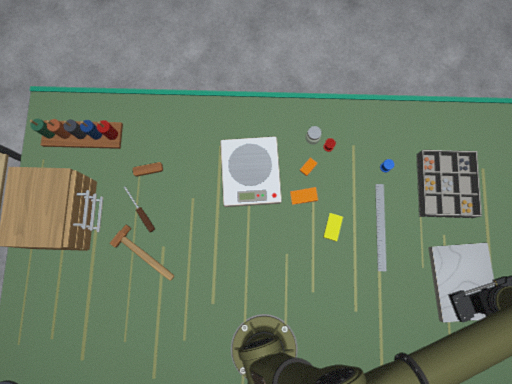

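View pics/side0.png

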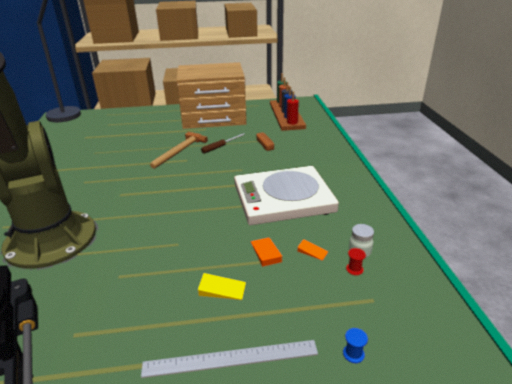

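The overview shows three wedge-like blocks in the top view: orange (304,196), a smaller orange (309,167) and yellow (334,227). The wedge is the larger orange one at (304,196). The scale is at (251,172), and its red dot is near (275,196). I'll measure these and confirm the choice in a crop.

```bash
cat > m.py <<'E'
from h import *
def blobs(i,lo,hi,amin):
    h=cv2.cvtColor(i,cv2.COLOR_BGR2HSV); m=cv2.inRange(h,lo,hi)
    c,_=cv2.findContours(m,cv2.RETR_EXTERNAL,cv2.CHAIN_APPROX_NONE)
    return [x for x in c if cv2.contourArea(x)>=amin]
E
python3 - <<'E'
from m import *
for n in("top","side"):
    d=np.load(n+"0.npz");i,K,T=d["i"],d["K"],d["T"]
    for nm,lo,hi,zz in(("or",(5,200,150),(18,255,255),0.01),("red",(0,150,120),(4,255,255),.054)):
        for c in blobs(i,lo,hi,6):
            m=cv2.moments(c); u=(m["m10"]/m["m00"],m["m01"]/m["m00"]); 
            if not(220<u[0]<400 and 100<u[1]<300): continue
            print(n,nm,cv2.contourArea(c),np.round(u,1),ray(u,K,T,zz).round(4))
            if nm=="or":
                b=cv2.boxPoints(cv2.minAreaRect(c)); print(b.round(1).tolist(),[ray(p,K,T,0.01)[:2].round(3).tolist() for p in b])
    h=cv2.cvtColor(i,cv2.COLOR_BGR2HSV)
    if n=="top":
        w=cv2.inRange(h,(0,0,150),(180,50,255)); w[:, :210]=0;w[:,290:]=0;w[:125]=0;w[215:]=0
        c=max(cv2.findContours(w,cv2.RETR_EXTERNAL,cv2.CHAIN_APPROX_NONE)[0],key=cv2.contourArea)
        b=cv2.boxPoints(cv2.minAreaRect(c)); print("scale",b.round(1).tolist(),[ray(p,K,T,0.054)[:2].round(3).tolist() for p in b])
    if n=="top": A=cv2.resize(i[130:250,215:355],(700,600),interpolation=cv2.INTER_CUBIC)
    else: B=cv2.resize(i[160:300,190:350],(685,600),interpolation=cv2.INTER_CUBIC)
cv2.imwrite("pics/c1.png",np.hstack([cv2.resize(A,(400,343)),cv2.resize(B,(400,343))]))
E
```

```text
top or 279.0 [303.8 195.6] [ 0.5417 -0.138   0.01  ]
[[290.20001220703125, 191.5], [314.8999938964844, 187.39999389648438], [317.0, 199.8000030517578], [292.29998779296875, 203.89999389648438]] [[0.556, -0.087], [0.574, -0.179], [0.527, -0.187], [0.509, -0.096]]
top or 109.0 [308.1 166.4] [ 0.6538 -0.1531  0.01  ]
[[300.0, 169.6999969482422], [310.20001220703125, 157.8000030517578], [316.29998779296875, 163.0], [306.1000061035156, 174.89999389648438]] [[0.64, -0.123], [0.688, -0.161], [0.668, -0.184], [0.621, -0.146]]
top red 87.0 [329.1 144.6] [ 0.7278 -0.2252  0.054 ]
scale [[218.89999389648438, 139.5], [277.20001220703125, 135.6999969482422], [281.3999938964844, 201.6999969482422], [223.1999969482422, 205.39999389648438]] [[0.736, 0.183], [0.756, -0.033], [0.509, -0.053], [0.49, 0.156]]
side or 271.5 [312.  249.5] [ 0.6566 -0.1552  0.01  ]
[[296.79998779296875, 248.39999389648438], [301.79998779296875, 238.39999389648438], [327.0, 251.0], [322.0, 261.0]] [[0.621, -0.146], [0.641, -0.11], [0.691, -0.166], [0.67, -0.198]]
side or 488.5 [266.6 251.1] [ 0.5465 -0.1444  0.01  ]
[[250.5, 241.8000030517578], [268.6000061035156, 232.0], [283.29998779296875, 259.20001220703125], [265.20001220703125, 269.0]] [[0.512, -0.104], [0.562, -0.072], [0.581, -0.179], [0.534, -0.205]]
side red 58.0 [354.5 270.9] [ 0.7144 -0.2844  0.054 ]
side red 148.0 [356.7 253.9] [ 0.7368 -0.2336  0.054 ]
side red 25.5 [293.  101.7] [0.7911 0.7358 0.054 ]
```

View pics/c1.png

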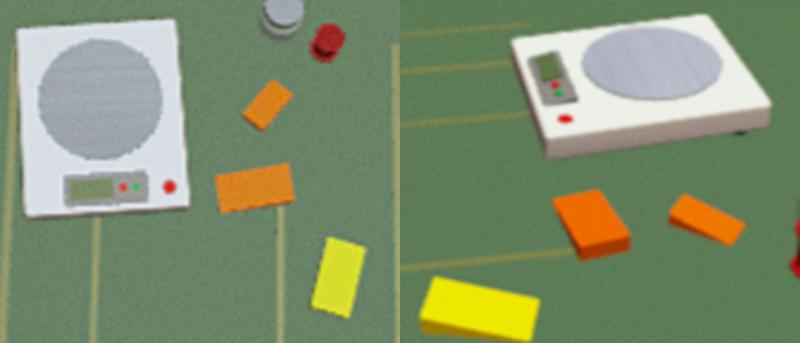

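The crop confirms the wedge. The larger orange block at top px (304,196) has its thick face away from the scale and its tip towards the red dot. The smaller orange block at (308,166) and the yellow one at (334,227) are look-alikes. I'll refine the dot position and the wedge axis, then work out the approach.

```bash
cat > w.py <<'E'
from m import *
from scipy.spatial.transform import Rotation as Ro
def dot(i,uv,r=6):
    u0,v0=int(uv[0])-r,int(uv[1])-r; p=i[v0:v0+2*r+1,u0:u0+2*r+1].astype(float)
    w=np.clip(p[:,:,2]-p[:,:,1]-60,0,None); yy,xx=np.mgrid[v0:v0+2*r+1,u0:u0+2*r+1]
    return np.array([(w*xx).sum(),(w*yy).sum()])/w.sum()
def wedge(i,K,T,z=.0105,big=150):
    c=max(blobs(i,(5,200,120),(18,255,255),100),key=cv2.contourArea)
    m=np.zeros(i.shape[:2],np.uint8);cv2.drawContours(m,[c],-1,255,-1)
    ys,xs=np.nonzero(m); P=np.array([ray(p,K,T,z)[:2] for p in zip(xs,ys)])
    c0=P.mean(0); e,V=np.linalg.eigh(np.cov((P-c0).T)); a=V[:,1]*np.sign(V[1,1])
    return c0,np.degrees(np.arctan2(a[1],a[0])),np.sqrt(12*e)
def scale_corner(n,i,K,T,g): 
    u=dot(i,g,4); return u,ray(u,K,T,.054)
E
python3 - <<'E'
from w import *
for n,g in(("top",(274,195)),("side",(256,208))):
    d=np.load(n+"0.npz");i,K,T=d["i"],d["K"],d["T"]
    print(n,*scale_corner(n,i,K,T,g),wedge(i,K,T))
R=Ro.from_rotvec(ctrl.get_state()["tool_rot"]); print(R.as_matrix().round(3),ctrl.get_state()["position"])
E
```

```text
top [273.86348684 194.87993421] [ 0.53309968 -0.02561111  0.054     ] (array([ 0.54162314, -0.13796617]), np.float64(101.74492994068076), array([0.04749752, 0.09321221]))
side [255.6255887  208.02119309] [ 0.53569129 -0.02235343  0.054     ] (array([ 0.54614405, -0.14521668]), np.float64(102.44200583968183), array([0.05134356, 0.09276276]))
[[ 0.946  0.324 -0.001]
 [ 0.324 -0.946  0.002]
 [-0.    -0.002 -1.   ]] [ 0.2102961  -0.61452006  0.22157053]
```

```bash
python3 -m handwheel '[{"x":0.045,"y":-0.026,"wz":-7},{"x":0.09,"y":-0.052,"wz":-14},{"x":0.12,"y":-0.07,"wz":-21},{"x":0.155,"y":-0.09,"wz":-28},{"x":0.19,"y":-0.11,"wz":-35},{"x":0.225,"y":-0.13,"wz":-42},{"x":0.26,"y":-0.15,"wz":-49},{"x":0.295,"y":-0.17,"wz":-56},{"x":0.33,"y":-0.19,"wz":-63},{"x":0.365,"y":-0.21,"wz":-70}]' 0.02 20
python3 -m handwheel '[{"x":0,"y":0}]'
cat > st.py <<'E'
from w import *
s=ctrl.get_state();R=Ro.from_rotvec(s["tool_rot"]).as_matrix()
print("t",round(s["time"],2),"p",np.round(s["position"],4),"F",np.round(s["ft_force"],2),"xhead",np.degrees(np.arctan2(R[1,0],R[0,0])).round(2),"tilt",R[2].round(3),"w",round(s["grip_width"],3))
def to(x,y,z,head):
    d=np.array([x,y,z])-s["position"]; print("rows: xyz",(R.T@d).round(4),"wz",round(-(head-np.degrees(np.arctan2(R[1,0],R[0,0]))),2))
E
python3 -c "
from st import *
to(.5515,-.225,.10,95)"
```

```text
t 0.1 p [ 0.2103 -0.6145  0.2216] F [0.33 0.14 0.14] xhead 18.89 tilt [-0.    -0.002 -1.   ] w 0.999
rows: xyz [ 0.449  -0.2578  0.122 ] wz -76.11invalid input at $[0]: expected keys x, y, z, wx, wy, wz
invalid input at $[0]: expected keys x, y, z, wx, wy, wz
```

All six keys are required in each row.

```bash
python3 -m handwheel '[{"x":0.035,"y":-0.02,"z":0,"wx":0,"wy":0,"wz":-6},{"x":0.07,"y":-0.04,"z":0,"wx":0,"wy":0,"wz":-12},{"x":0.105,"y":-0.06,"z":0,"wx":0,"wy":0,"wz":-18},{"x":0.14,"y":-0.08,"z":0,"wx":0,"wy":0,"wz":-24},{"x":0.175,"y":-0.1,"z":0,"wx":0,"wy":0,"wz":-30},{"x":0.21,"y":-0.12,"z":0,"wx":0,"wy":0,"wz":-36},{"x":0.245,"y":-0.14,"z":0,"wx":0,"wy":0,"wz":-42},{"x":0.28,"y":-0.16,"z":0,"wx":0,"wy":0,"wz":-48},{"x":0.315,"y":-0.18,"z":0,"wx":0,"wy":0,"wz":-54},{"x":0.35,"y":-0.2,"z":0,"wx":0,"wy":0,"wz":-60}]' 0.02 20
python3 -c "
from st import *
to(.5515,-.225,.10,95)"
```

```text
time: 0.93
position: [0.4776, -0.3107, 0.2223]
tool_rot: [-2.421, -2.002, 0.001]
ft_force: [1.2, -0.1, -0.1]
grip_width: 0.323
grip_force: 0.0
t 0.93 p [ 0.4776 -0.3107  0.2223] F [ 1.18 -0.06 -0.14] xhead 79.18 tilt [-0. -0. -1.] w 0.323
rows: xyz [0.098  0.0566 0.1223] wz -15.82
```

```bash
python3 -m handwheel '[{"x":0.025,"y":0.014,"z":0.03,"wx":0,"wy":0,"wz":-4},{"x":0.05,"y":0.028,"z":0.06,"wx":0,"wy":0,"wz":-8},{"x":0.075,"y":0.042,"z":0.09,"wx":0,"wy":0,"wz":-12},{"x":0.098,"y":0.056,"z":0.122,"wx":0,"wy":0,"wz":-16},{"x":0.098,"y":0.056,"z":0.122,"wx":0,"wy":0,"wz":-16},{"x":0.098,"y":0.056,"z":0.122,"wx":0,"wy":0,"wz":-16}]'
python3 - <<'E'
from st import *
i,K,T=shot("side"); i2,K2,T2=shot("top")
print("wedge top",wedge(i2,K2,T2)); print("tcp proj",proj(s["position"],K,T),proj(s["position"],K2,T2))
p=np.array([.5515,-.225,0]);print("ground target",proj(p,K,T))
cv2.imwrite("pics/c2.png",np.hstack([cv2.resize(i[130:290,190:350],(400,400)),cv2.resize(i2[130:250,230:350],(400,400))]))
E
```

```text
time: 1.43
position: [0.5497, -0.2242, 0.0977]
tool_rot: [-2.116, -2.314, 0.001]
ft_force: [0.5, -1.1, 0.3]
grip_width: 0.23
grip_force: 0.0
t 1.43 p [ 0.5497 -0.2242  0.0977] F [ 0.52 -1.08  0.25] xhead 95.1 tilt [ 0.004 -0.004 -1.   ] w 0.23
wedge top (array([ 0.54113471, -0.13787576]), np.float64(101.65849795085641), array([0.04675415, 0.09359899]))
tcp proj [273.36039567 244.22651557] [330.9931613 189.5989193]
ground target [274.03912472 277.5260266 ]
```

View pics/c2.png

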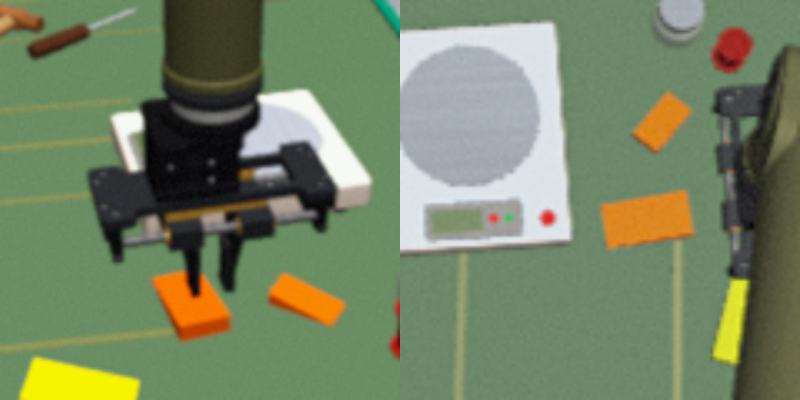

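The side crop shows the fingers clear behind the wedge's thick face (crop px 205,290), and the wedge hasn't moved. Next I descend and advance until contact.

```bash
python3 -m handwheel '[{"x":0,"y":0,"z":0.03,"wx":0,"wy":0,"wz":0},{"x":0,"y":0,"z":0.06,"wx":0,"wy":0,"wz":0},{"x":0,"y":0,"z":0.08,"wx":0,"wy":0,"wz":0},{"x":0,"y":0,"z":0.088,"wx":0,"wy":0,"wz":0},{"x":0,"y":0,"z":0.088,"wx":0,"wy":0,"wz":0},{"x":0,"y":0,"z":0.088,"wx":0,"wy":0,"wz":0},{"x":0,"y":0,"z":0.088,"wx":0,"wy":0,"wz":0}]'
python3 -c "
from st import *
to(.5485,-.2,.010,95)"
python3 -m handwheel '[{"x":0.005,"y":0,"z":0,"wx":0,"wy":0,"wz":0},{"x":0.01,"y":0,"z":0,"wx":0,"wy":0,"wz":0},{"x":0.015,"y":0,"z":0,"wx":0,"wy":0,"wz":0},{"x":0.02,"y":0,"z":0,"wx":0,"wy":0,"wz":0},{"x":0.025,"y":0,"z":0,"wx":0,"wy":0,"wz":0},{"x":0.03,"y":0,"z":0,"wx":0,"wy":0,"wz":0},{"x":0.035,"y":0,"z":0,"wx":0,"wy":0,"wz":0},{"x":0.04,"y":0,"z":0,"wx":0,"wy":0,"wz":0},{"x":0.04,"y":0,"z":0,"wx":0,"wy":0,"wz":0},{"x":0.04,"y":0,"z":0,"wx":0,"wy":0,"wz":0}]'
python3 - <<'E'
from st import *
i2,K2,T2=shot("top"); print("wedge",wedge(i2,K2,T2),scale_corner("top",i2,K2,T2,(274,195)))
E
```

```text
time: 2.12
position: [0.5521, -0.2282, 0.0148]
tool_rot: [2.123, 2.311, 0.001]
ft_force: [-0.6, -0.1, 0.1]
grip_width: 0.228
grip_force: 0.0
t 2.12 p [ 0.5521 -0.2282  0.0148] F [-0.58 -0.07  0.15] xhead 94.84 tilt [-0.002  0.003 -1.   ] w 0.228
rows: xyz [ 0.0285 -0.0013  0.0048] wz -0.16
time: 2.95
position: [0.5473, -0.1868, 0.0125]
tool_rot: [-2.124, -2.315, 0.0]
ft_force: [0.6, 0.1, 0.0]
grip_width: 0.23
grip_force: 0.0
t 2.95 p [ 0.5473 -0.1868  0.0125] F [0.58 0.1  0.01] xhead 94.93 tilt [ 0. -0. -1.] w 0.23
wedge (array([ 0.54401026, -0.12541143]), np.float64(101.15906863621892), array([0.04640082, 0.08114426])) (array([273.85657686, 194.88193344]), array([ 0.53309164, -0.02558636,  0.054     ]))
```

```bash
python3 -m handwheel '[{"x":0.005,"y":0,"z":0.002,"wx":0,"wy":0,"wz":0},{"x":0.01,"y":0,"z":0.002,"wx":0,"wy":0,"wz":0},{"x":0.015,"y":0,"z":0.002,"wx":0,"wy":0,"wz":0},{"x":0.02,"y":0,"z":0.002,"wx":0,"wy":0,"wz":0},{"x":0.025,"y":0,"z":0.002,"wx":0,"wy":0,"wz":0},{"x":0.03,"y":0,"z":0.002,"wx":0,"wy":0,"wz":0},{"x":0.035,"y":0,"z":0.002,"wx":0,"wy":0,"wz":0},{"x":0.035,"y":0,"z":0.002,"wx":0,"wy":0,"wz":0},{"x":0.035,"y":0,"z":0.002,"wx":0,"wy":0,"wz":0},{"x":0.035,"y":0,"z":0.002,"wx":0,"wy":0,"wz":0}]'
python3 - <<'E'
from st import *
i,K,T=shot("side"); i2,K2,T2=shot("top"); print("wedge",wedge(i2,K2,T2),scale_corner("top",i2,K2,T2,(274,195)))
cv2.imwrite("pics/c3.png",np.hstack([cv2.resize(i[150:270,200:320],(400,400)),cv2.resize(i2[160:240,250:330],(400,400))]))
E
```

```text
time: 3.83
position: [0.5443, -0.1525, 0.0106]
tool_rot: [2.124, 2.314, -0.0]
ft_force: [0.1, 0.2, 0.5]
grip_width: 0.23
grip_force: 0.0
t 3.83 p [ 0.5443 -0.1525  0.0106] F [0.12 0.16 0.51] xhead 94.89 tilt [-0.  0. -1.] w 0.23
wedge (array([ 0.5414136 , -0.09207907]), np.float64(99.60108968753806), array([0.04690176, 0.07473244])) (array([273.8566879 , 194.88773885]), array([ 0.53307037, -0.02558725,  0.054     ]))
```

View pics/c3.png

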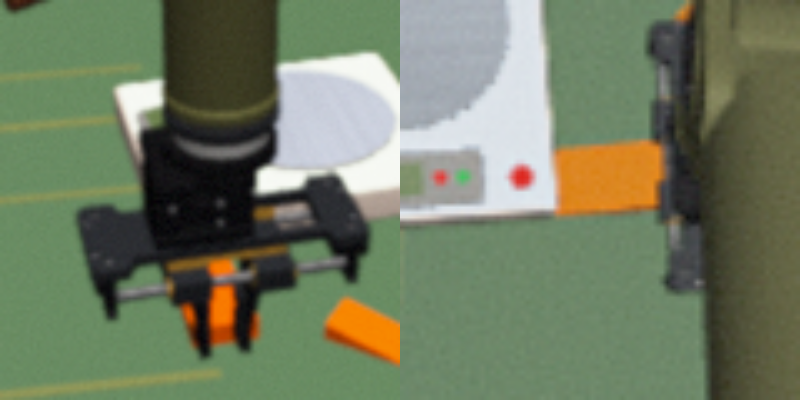

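The top crop shows the wedge square on the fingers, with its tip at the housing edge and its axis lined up with the red dot. I'll keep going, then slow down near the foot.

```bash
python3 -m handwheel '[{"x":0.005,"y":0,"z":0.001,"wx":0,"wy":0,"wz":0},{"x":0.01,"y":0,"z":0.001,"wx":0,"wy":0,"wz":0},{"x":0.015,"y":0,"z":0.001,"wx":0,"wy":0,"wz":0},{"x":0.02,"y":0,"z":0.001,"wx":0,"wy":0,"wz":0},{"x":0.025,"y":0,"z":0.001,"wx":0,"wy":0,"wz":0},{"x":0.03,"y":0,"z":0.001,"wx":0,"wy":0,"wz":0},{"x":0.035,"y":0,"z":0.001,"wx":0,"wy":0,"wz":0},{"x":0.038,"y":0,"z":0.001,"wx":0,"wy":0,"wz":0},{"x":0.038,"y":0,"z":0.001,"wx":0,"wy":0,"wz":0},{"x":0.038,"y":0,"z":0.001,"wx":0,"wy":0,"wz":0}]'
python3 -m handwheel '[{"x":0.001,"y":0,"z":0,"wx":0,"wy":0,"wz":0},{"x":0.002,"y":0,"z":0,"wx":0,"wy":0,"wz":0},{"x":0.003,"y":0,"z":0,"wx":0,"wy":0,"wz":0},{"x":0.004,"y":0,"z":0,"wx":0,"wy":0,"wz":0},{"x":0.005,"y":0,"z":0,"wx":0,"wy":0,"wz":0},{"x":0.005,"y":0,"z":0,"wx":0,"wy":0,"wz":0},{"x":0.005,"y":0,"z":0,"wx":0,"wy":0,"wz":0}]'
python3 - <<'E'
from st import *
i2,K2,T2=shot("top"); print(scale_corner("top",i2,K2,T2,(274,195)))
E
```

```text
time: 4.77
position: [0.5411, -0.1142, 0.0096]
tool_rot: [2.124, 2.315, 0.0]
ft_force: [0.4, 0.4, -0.4]
grip_width: 0.233
grip_force: 0.0
time: 5.35
position: [0.5406, -0.1093, 0.0095]
tool_rot: [-2.124, -2.314, -0.0]
ft_force: [0.7, -0.2, -0.6]
grip_width: 0.23
grip_force: 0.0
t 5.35 p [ 0.5406 -0.1093  0.0095] F [ 0.69 -0.16 -0.59] xhead 94.9 tilt [ 0. -0. -1.] w 0.23
(array([273.85930048, 194.8863275 ]), array([ 0.53307582, -0.02559655,  0.054     ]))
```

```bash
python3 -m handwheel '[{"x":0.001,"y":0,"z":0,"wx":0,"wy":0,"wz":0},{"x":0.002,"y":0,"z":0,"wx":0,"wy":0,"wz":0},{"x":0.003,"y":0,"z":0,"wx":0,"wy":0,"wz":0},{"x":0.004,"y":0,"z":0,"wx":0,"wy":0,"wz":0},{"x":0.004,"y":0,"z":0,"wx":0,"wy":0,"wz":0},{"x":0.004,"y":0,"z":0,"wx":0,"wy":0,"wz":0}]'
python3 -m handwheel '[{"x":0.001,"y":0,"z":0,"wx":0,"wy":0,"wz":0},{"x":0.002,"y":0,"z":0,"wx":0,"wy":0,"wz":0},{"x":0.002,"y":0,"z":0,"wx":0,"wy":0,"wz":0},{"x":0.002,"y":0,"z":0,"wx":0,"wy":0,"wz":0}]'
```

```text
time: 5.9
position: [0.5402, -0.1053, 0.0095]
tool_rot: [-2.124, -2.314, 0.0]
ft_force: [-0.6, -0.4, -0.0]
grip_width: 0.227
grip_force: 0.0
time: 6.23
position: [0.5401, -0.1033, 0.0096]
tool_rot: [-2.124, -2.314, -0.0]
ft_force: [0.2, 1.1, 0.4]
grip_width: 0.227
grip_force: 0.0
```

```bash
python3 -m handwheel '[{"x":0.001,"y":0,"z":0,"wx":0,"wy":0,"wz":0},{"x":0.0015,"y":0,"z":0,"wx":0,"wy":0,"wz":0},{"x":0.0015,"y":0,"z":0,"wx":0,"wy":0,"wz":0}]'
python3 -m handwheel '[{"x":0.001,"y":0,"z":0,"wx":0,"wy":0,"wz":0},{"x":0.0015,"y":0,"z":0,"wx":0,"wy":0,"wz":0},{"x":0.0015,"y":0,"z":0,"wx":0,"wy":0,"wz":0}]'
python3 -c "
from st import *
i2,K2,T2=shot('top'); print(scale_corner('top',i2,K2,T2,(274,195)))"
```

```text
time: 6.48
position: [0.5399, -0.1019, 0.0095]
tool_rot: [-2.124, -2.314, 0.0]
ft_force: [0.2, 0.3, 0.3]
grip_width: 0.234
grip_force: 0.0
time: 6.73
position: [0.5398, -0.1003, 0.0096]
tool_rot: [2.124, 2.315, 0.0]
ft_force: [0.3, -0.0, 0.5]
grip_width: 0.234
grip_force: 0.0
t 6.73 p [ 0.5398 -0.1003  0.0096] F [ 0.34 -0.01  0.47] xhead 94.91 tilt [-0.  0. -1.] w 0.234
(array([273.86533865, 194.89083665]), array([ 0.53305991, -0.0256187 ,  0.054     ]))
```

```bash
python3 -m handwheel '[{"x":0.001,"y":0,"z":0,"wx":0,"wy":0,"wz":0},{"x":0.0015,"y":0,"z":0,"wx":0,"wy":0,"wz":0},{"x":0.0015,"y":0,"z":0,"wx":0,"wy":0,"wz":0}]'
python3 -m handwheel '[{"x":0.001,"y":0,"z":0,"wx":0,"wy":0,"wz":0},{"x":0.001,"y":0,"z":0,"wx":0,"wy":0,"wz":0},{"x":0.001,"y":0,"z":0,"wx":0,"wy":0,"wz":0}]'
python3 -c "
from st import *
i2,K2,T2=shot('top'); print(scale_corner('top',i2,K2,T2,(274,195)))"
```

```text
time: 7.03
position: [0.5397, -0.0989, 0.0095]
tool_rot: [-2.124, -2.314, 0.0]
ft_force: [0.7, 0.5, -0.5]
grip_width: 0.225
grip_force: 0.0
time: 7.28
position: [0.5396, -0.0981, 0.0095]
tool_rot: [2.125, 2.314, -0.0]
ft_force: [-0.1, -2.2, 0.4]
grip_width: 0.233
grip_force: 0.3
t 7.28 p [ 0.5396 -0.0981  0.0095] F [-0.06 -2.19  0.38] xhead 94.9 tilt [-0. -0. -1.] w 0.233
(array([273.84664032, 194.8284585 ]), array([ 0.53328663, -0.02554602,  0.054     ]))
```

```bash
python3 -m handwheel '[{"x":0.0005,"y":0,"z":0,"wx":0,"wy":0,"wz":0},{"x":0.001,"y":0,"z":0,"wx":0,"wy":0,"wz":0},{"x":0.001,"y":0,"z":0,"wx":0,"wy":0,"wz":0}]'
python3 -c "
from st import *
i2,K2,T2=shot('top'); print(scale_corner('top',i2,K2,T2,(274,195)),ctrl.get_state()['ft_force'])"
```

```text
time: 7.58
position: [0.5395, -0.0975, 0.0095]
tool_rot: [2.125, 2.314, -0.001]
ft_force: [0.5, -2.3, -0.6]
grip_width: 0.228
grip_force: 1.0
t 7.58 p [ 0.5395 -0.0975  0.0095] F [ 0.53 -2.34 -0.62] xhead 94.88 tilt [-0.001 -0.    -1.   ] w 0.228
(array([273.84028324, 194.815893  ]), array([ 0.53333203, -0.02552203,  0.054     ])) [-0.21422638 -1.94940642 -0.29729281]
```

```bash
python3 -m handwheel '[{"x":0.0005,"y":0,"z":0,"wx":0,"wy":0,"wz":0},{"x":0.001,"y":0,"z":0,"wx":0,"wy":0,"wz":0},{"x":0.001,"y":0,"z":0,"wx":0,"wy":0,"wz":0}]'
python3 -c "
from st import *
i2,K2,T2=shot('top'); print(scale_corner('top',i2,K2,T2,(274,195)),ctrl.get_state()['ft_force'])"
```

```text
time: 7.88
position: [0.5395, -0.0966, 0.0096]
tool_rot: [2.124, 2.314, -0.001]
ft_force: [1.2, -3.0, -0.4]
grip_width: 0.228
grip_force: 1.8
t 7.88 p [ 0.5395 -0.0966  0.0096] F [ 1.21 -3.02 -0.41] xhead 94.88 tilt [-0.001  0.    -1.   ] w 0.228
(array([273.77795918, 194.81061224]), array([ 0.53334493, -0.02529684,  0.054     ])) [-0.04646985 -3.62753904 -1.18128943]
```

```bash
python3 -m handwheel '[{"x":0.0007,"y":0,"z":0,"wx":0,"wy":0,"wz":0},{"x":0.0007,"y":0,"z":0,"wx":0,"wy":0,"wz":0},{"x":0.0007,"y":0,"z":0,"wx":0,"wy":0,"wz":0}]'
python3 -c "
from st import *
i2,K2,T2=shot('top'); print(scale_corner('top',i2,K2,T2,(274,195)),ctrl.get_state()['ft_force'])"
```

```text
time: 8.18
position: [0.5394, -0.096, 0.0096]
tool_rot: [2.124, 2.314, -0.001]
ft_force: [0.5, -4.6, -1.7]
grip_width: 0.232
grip_force: 2.5
t 8.18 p [ 0.5394 -0.096   0.0096] F [ 0.48 -4.65 -1.67] xhead 94.88 tilt [-0.001 -0.    -1.   ] w 0.232
(array([273.78040816, 194.81795918]), array([ 0.53331825, -0.02530629,  0.054     ])) [ 0.38247357 -5.727781   -0.99983925]
```

The push has risen to about 5 N, so the foot is snug. I'll back off, rise, close the fingers and look.

```bash
python3 -m handwheel '[{"x":-0.004,"y":0,"z":0,"wx":0,"wy":0,"wz":0},{"x":-0.012,"y":0,"z":0,"wx":0,"wy":0,"wz":0},{"x":-0.024,"y":0,"z":0,"wx":0,"wy":0,"wz":0},{"x":-0.04,"y":0,"z":0,"wx":0,"wy":0,"wz":0},{"x":-0.06,"y":0,"z":-0.03,"wx":0,"wy":0,"wz":0},{"x":-0.06,"y":0,"z":-0.06,"wx":0,"wy":0,"wz":0},{"x":-0.06,"y":0,"z":-0.09,"wx":0,"wy":0,"wz":0},{"x":-0.06,"y":0,"z":-0.11,"wx":0,"wy":0,"wz":0},{"x":-0.06,"y":0,"z":-0.12,"wx":0,"wy":0,"wz":0},{"x":-0.06,"y":0,"z":-0.12,"wx":0,"wy":0,"wz":0}]' 0
python3 - <<'E'
from st import *
i,K,T=shot("side"); i2,K2,T2=shot("top"); print(scale_corner("top",i2,K2,T2,(274,195)),scale_corner("side",i,K,T,(256,208)))
cv2.imwrite("pics/c4.png",np.hstack([cv2.resize(i[160:260,210:310],(400,400)),cv2.resize(i2[160:240,250:330],(400,400))]))
to(.534,-.024,.10,95)
E
```

```text
time: 9.07
position: [0.5461, -0.1558, 0.1319]
tool_rot: [2.122, 2.311, 0.003]
ft_force: [-1.0, 0.1, 0.2]
grip_width: 0.004
grip_force: 0.0
t 9.07 p [ 0.5461 -0.1558  0.1319] F [-1.01  0.07  0.22] xhead 94.87 tilt [-0.002  0.004 -1.   ] w 0.004
(array([273.77714286, 194.80408163]), array([ 0.53336879, -0.02529335,  0.054     ])) (array([255.69269341, 207.96704871]), array([ 0.53589591, -0.02213541,  0.054     ]))
rows: xyz [ 0.1324 -0.001   0.0317] wz -0.13
```

View pics/c4.png

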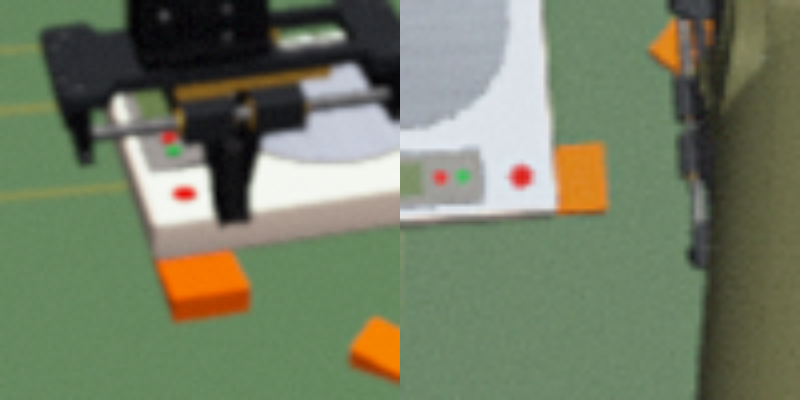

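The wedge sits under the corner with about 37 mm sticking out, and the fingers are off it (crop px 205,285 and 580,178). The dot has shifted only about 0.3 mm. Next I move above the dot.

```bash
python3 -m handwheel '[{"x":0.03,"y":0,"z":0,"wx":0,"wy":0,"wz":0},{"x":0.065,"y":0,"z":0,"wx":0,"wy":0,"wz":0},{"x":0.1,"y":-0.001,"z":0.01,"wx":0,"wy":0,"wz":0},{"x":0.125,"y":-0.001,"z":0.025,"wx":0,"wy":0,"wz":0},{"x":0.132,"y":-0.001,"z":0.045,"wx":0,"wy":0,"wz":0},{"x":0.132,"y":-0.001,"z":0.055,"wx":0,"wy":0,"wz":0},{"x":0.132,"y":-0.001,"z":0.06,"wx":0,"wy":0,"wz":0},{"x":0.132,"y":-0.001,"z":0.06,"wx":0,"wy":0,"wz":0},{"x":0.132,"y":-0.001,"z":0.06,"wx":0,"wy":0,"wz":0},{"x":0.132,"y":-0.001,"z":0.06,"wx":0,"wy":0,"wz":0}]'
python3 - <<'E'
from st import *
i,K,T=shot("side")
cv2.imwrite("pics/c5.png",cv2.resize(i[160:260,210:310],(400,400)))
to(.5345,-.024,.056,95)
E
```

```text
time: 10.0
position: [0.5329, -0.025, 0.0701]
tool_rot: [2.126, 2.311, 0.001]
ft_force: [0.5, 0.4, 0.2]
grip_width: 0.009
grip_force: 0.0
t 10.0 p [ 0.5329 -0.025   0.0701] F [0.45 0.41 0.18] xhead 94.77 tilt [-0.     0.001 -1.   ] w 0.009
rows: xyz [0.0009 0.0016 0.0141] wz -0.23
```

View pics/c5.png

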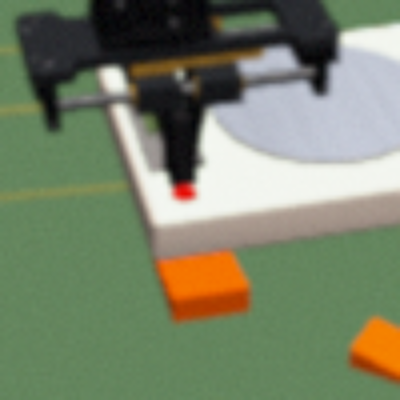

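The fingertip (crop px 183,185) is straight over the red dot. I'll lower it gently until contact.

```bash
python3 -m handwheel '[{"x":0.001,"y":0.001,"z":0.006,"wx":0,"wy":0,"wz":0},{"x":0.001,"y":0.001,"z":0.012,"wx":0,"wy":0,"wz":0},{"x":0.001,"y":0.001,"z":0.014,"wx":0,"wy":0,"wz":0},{"x":0.001,"y":0.001,"z":0.014,"wx":0,"wy":0,"wz":0},{"x":0.001,"y":0.001,"z":0.014,"wx":0,"wy":0,"wz":0}]'
python3 -m handwheel '[{"x":0,"y":0,"z":0.001,"wx":0,"wy":0,"wz":0},{"x":0,"y":0,"z":0.001,"wx":0,"wy":0,"wz":0},{"x":0,"y":0,"z":0.001,"wx":0,"wy":0,"wz":0}]'
```

```text
time: 10.47
position: [0.533, -0.0226, 0.0553]
tool_rot: [-2.124, -2.314, 0.001]
ft_force: [0.5, 0.4, 0.6]
grip_width: 0.002
grip_force: 0.0
time: 10.72
position: [0.5332, -0.0226, 0.0546]
tool_rot: [2.124, 2.314, -0.0]
ft_force: [0.3, 0.1, 0.9]
grip_width: 0.006
grip_force: 0.0
```

```bash
python3 -m handwheel '[{"x":0,"y":0,"z":0.0007,"wx":0,"wy":0,"wz":0},{"x":0,"y":0,"z":0.0007,"wx":0,"wy":0,"wz":0},{"x":0,"y":0,"z":0.0007,"wx":0,"wy":0,"wz":0}]'
python3 -m handwheel '[{"x":0,"y":0,"z":0.0005,"wx":0,"wy":0,"wz":0},{"x":0,"y":0,"z":0.0005,"wx":0,"wy":0,"wz":0},{"x":0,"y":0,"z":0.0005,"wx":0,"wy":0,"wz":0}]'
```

```text
time: 10.97
position: [0.5334, -0.0226, 0.054]
tool_rot: [2.124, 2.314, 0.0]
ft_force: [-0.5, 0.2, 0.9]
grip_width: 0.011
grip_force: 0.5
time: 11.22
position: [0.5334, -0.0226, 0.0539]
tool_rot: [2.124, 2.314, -0.0]
ft_force: [-1.9, -0.3, 5.4]
grip_width: 0.008
grip_force: 2.7
```

```bash
python3 -m handwheel '[{"x":0,"y":0,"z":0.0004,"wx":0,"wy":0,"wz":0},{"x":0,"y":0,"z":0.0004,"wx":0,"wy":0,"wz":0},{"x":0,"y":0,"z":0.0004,"wx":0,"wy":0,"wz":0}]'
```

```text
time: 11.47
position: [0.5334, -0.0227, 0.0538]
tool_rot: [2.124, 2.314, -0.0]
ft_force: [-3.1, -0.4, 6.8]
grip_width: 0.008
grip_force: 3.9
```

```bash
python3 -m handwheel '[{"x":0,"y":-0.0004,"z":0.0004,"wx":0,"wy":0,"wz":0},{"x":0,"y":-0.0004,"z":0.0004,"wx":0,"wy":0,"wz":0},{"x":0,"y":-0.0004,"z":0.0004,"wx":0,"wy":0,"wz":0}]'
```

```text
time: 11.72
position: [0.5334, -0.0226, 0.0538]
tool_rot: [2.124, 2.313, 0.0]
ft_force: [-2.7, -0.5, 9.7]
grip_width: 0.007
grip_force: 4.6
```

Pressing at 9.7 N, and z holds at 53.8 mm. I'll hold there for about a second and check the scale.

```bash
python3 -m handwheel '[{"x":0,"y":-0.0003,"z":0.0001,"wx":0,"wy":0,"wz":0},{"x":0,"y":-0.0003,"z":0.0001,"wx":0,"wy":0,"wz":0},{"x":0,"y":-0.0003,"z":0.0001,"wx":0,"wy":0,"wz":0},{"x":0,"y":-0.0003,"z":0.0001,"wx":0,"wy":0,"wz":0},{"x":0,"y":-0.0003,"z":0.0001,"wx":0,"wy":0,"wz":0},{"x":0,"y":-0.0003,"z":0.0001,"wx":0,"wy":0,"wz":0},{"x":0,"y":-0.0003,"z":0.0001,"wx":0,"wy":0,"wz":0},{"x":0,"y":-0.0003,"z":0.0001,"wx":0,"wy":0,"wz":0},{"x":0,"y":-0.0003,"z":0.0001,"wx":0,"wy":0,"wz":0},{"x":0,"y":-0.0003,"z":0.0001,"wx":0,"wy":0,"wz":0}]'
python3 -c "
from st import *
for k in range(4): ctrl.get_image('top'); print(ctrl.get_state()['ft_force'].__repr__())"
```

```text
time: 12.55
position: [0.5334, -0.0227, 0.0538]
tool_rot: [2.123, 2.313, 0.001]
ft_force: [-2.6, 0.5, 9.4]
grip_width: 0.003
grip_force: 4.6
t 12.55 p [ 0.5334 -0.0227  0.0538] F [-2.6   0.46  9.39] xhead 94.9 tilt [-0.001  0.002 -1.   ] w 0.003
array([-1.72325327, -0.31892515,  9.33947929])
array([-2.09573656, -0.02769631,  8.81506934])
array([-2.45216002,  0.14232349,  8.89816241])
array([-1.77204894, -0.22195843,  9.14455633])
```

```bash
python3 -m handwheel '[{"x":0,"y":-0.0003,"z":0.0002,"wx":0,"wy":0,"wz":0},{"x":0,"y":-0.0003,"z":0.0002,"wx":0,"wy":0,"wz":0},{"x":0,"y":-0.0003,"z":0.0002,"wx":0,"wy":0,"wz":0},{"x":0,"y":-0.0003,"z":0.0002,"wx":0,"wy":0,"wz":0},{"x":0,"y":-0.0003,"z":0.0002,"wx":0,"wy":0,"wz":0},{"x":0,"y":-0.0003,"z":0.0002,"wx":0,"wy":0,"wz":0},{"x":0,"y":-0.0003,"z":0.0002,"wx":0,"wy":0,"wz":0},{"x":0,"y":-0.0003,"z":0.0002,"wx":0,"wy":0,"wz":0}]'
python3 -m handwheel '[{"x":0,"y":0,"z":-0.002,"wx":0,"wy":0,"wz":0},{"x":0,"y":0,"z":-0.01,"wx":0,"wy":0,"wz":0},{"x":0,"y":0,"z":-0.03,"wx":0,"wy":0,"wz":0},{"x":0,"y":0,"z":-0.06,"wx":0,"wy":0,"wz":0},{"x":-0.03,"y":0,"z":-0.09,"wx":0,"wy":0,"wz":0},{"x":-0.06,"y":0,"z":-0.11,"wx":0,"wy":0,"wz":0},{"x":-0.1,"y":0,"z":-0.11,"wx":0,"wy":0,"wz":0},{"x":-0.13,"y":0,"z":-0.11,"wx":0,"wy":0,"wz":0},{"x":-0.13,"y":0,"z":-0.11,"wx":0,"wy":0,"wz":0},{"x":-0.13,"y":0,"z":-0.11,"wx":0,"wy":0,"wz":0}]'
python3 - <<'E'
from st import *
i,K,T=shot("side"); i2,K2,T2=shot("top"); print(scale_corner("top",i2,K2,T2,(274,195)),scale_corner("side",i,K,T,(256,208)))
cv2.imwrite("pics/c6.png",np.hstack([cv2.resize(i[150:270,200:320],(400,400)),cv2.resize(i2[130:230,220:320],(400,400))]))
E
```

```text
time: 13.42
position: [0.5333, -0.0227, 0.0538]
tool_rot: [2.123, 2.313, 0.002]
ft_force: [-1.6, -0.3, 9.3]
grip_width: 0.012
grip_force: 4.8
time: 14.25
position: [0.5426, -0.1546, 0.162]
tool_rot: [-2.13, -2.309, 0.0]
ft_force: [-0.7, 0.4, -0.2]
grip_width: 0.008
grip_force: 0.0
t 14.25 p [ 0.5426 -0.1546  0.162 ] F [-0.68  0.39 -0.17] xhead 94.63 tilt [ 0.    -0.001 -1.   ] w 0.008
(array([273.77649007, 194.81291391]), array([ 0.53333634, -0.02529174,  0.054     ])) (array([255.68642857, 207.965     ]), array([ 0.53588082, -0.02212363,  0.054     ]))
```

View pics/c6.png

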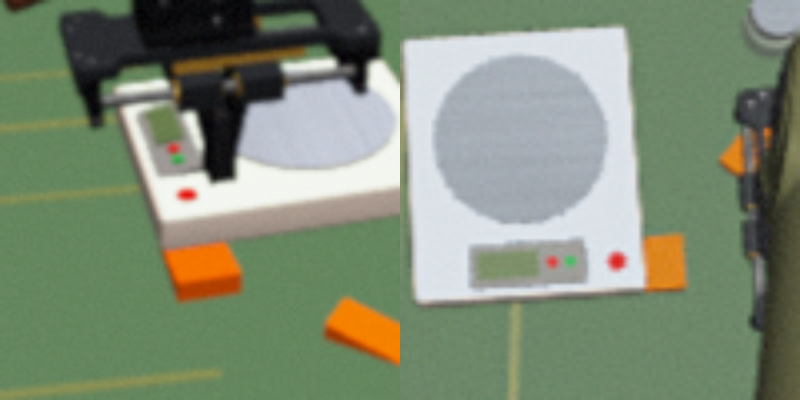

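After a press of about 9.5 N, the dot is within 0.1 mm of where it was before. The wedge is still in place (crop px 205,270 and 665,262), and the robot is clear of everything.

```bash
python3 -c "
from bench import ctrl
print(ctrl.close_job())"
```

```text
the job is handed in; nothing more can be done
None
```

The wedge is snug under the red foot (pushed home at about 5 N); the corner held firm under a press of just over 9 N, the scale moved only about 0.3 mm, and the job was handed in at about 14 s with the robot touching nothing.

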